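# Hold the oily-waste can open by its hand lever and ease it shut

### The job

I have used solvent swabs to throw away and both hands full: with your fingertips, press the hand lever of the red waste can down until its lid is fully open, hold it open for three seconds while I drop them in, then let the lever up slowly so that the lid comes down gently and shuts without slamming. Work the red can by its lever only, never by its lid, and leave the blue can shut and everything else on the bench where it is: pick nothing up.

Things in the scene. Friction and masses are not known exactly. Their poses are not given: they have to be found in the camera images.
- red_can: red steel bench waste can for solvent-soaked waste (the one to open), bolted down: box 150 x 150 x 180 mm high, yellow band, flat red self-closing lid (top 199 mm up when shut). Origin: middle of its underside; x points from the lever to the lid's hinge, z up. A flat steel yoke round its sides ends in front (-x) in the lever's paddle; push rods link the yoke's tail to the lid.
- red_can_cover: pressed red lid plate of the red can, 172 x 166 mm, 13 mm thick, with a square yellow patch on top; must not be touched. Origin on the lid's hinge line, 85 mm behind (can's +x) the can's origin and 186 mm up; the plate reaches 169 mm from there towards the can's -x when shut and turns with the lid.
- red_can_paddle (a point): middle of the upper face of the red can's lever paddle: black rubber-covered plate 54 mm (can's y) x 38 mm (can's x), 9 mm thick; moves with it. Lid shut: 171 mm in front (-x) of the can's origin, near edge 77 mm clear of its front wall, 153 mm above the bench, sloping down 11 degrees towards the can; fully down it is 63 mm lower, at 90 mm, sloping 10 degrees the other way; on the way it shifts under 5 mm level.
- red_can_lever (a joint): angle of the red can's hand lever: 0 = up, lid shut; 0.38 rad = down on its stop. It turns about a level pin along the can's y, 10 mm in front (-x) of the can's origin, 115 mm up; paddle middle 165 mm from the pin. A spring and the lid's weight push it back up with about 3 to 5 N at the paddle; let go, it flies up and the lid slams within half a second.
- red_can_lid (a joint): opening angle of the red can's lid: 0 = shut on the rim, 1.05 rad = fully open (60 degrees, leaning back to the can's +x), with the lever on its stop. Linked both ways to the lever: lever 0.1, 0.2, 0.3, 0.38 rad gives lid 0.23, 0.48, 0.77, 1.05 rad.
- blue_can: blue steel bench waste can, same make and same lever, for other waste; to be left shut, bolted down: box 150 x 150 x 180 mm high, white band, flat blue self-closing lid (top 199 mm up when shut). Origin: middle of its underside; x points from the lever to the lid's hinge, z up. A flat steel yoke round its sides ends in front (-x) in the lever's paddle; push rods link the yoke's tail to the lid.
- blue_can_lid (a joint): opening angle of the blue can's lid, 0 = shut, 1.05 rad = fully open.
- movement_holder: loose: round dark wooden movement holder, 64 mm across, 26 mm high, with a steel and brass watch movement on it (34 mm high in all). Origin at the middle of its underside.
- benzine_jar: loose: amber glass jar with a dark metal cap, 54 mm across, 85 mm high, between the cans. Origin at the middle of its underside.
- wristwatch: loose: steel wristwatch lying flat with its bracelet stretched out along its y axis, about 160 mm long, 38 mm wide, 12 mm high. Origin under the middle of the case.
- dial_dish: loose: shallow round white dish, 72 mm across, 11 mm high, with a watch dial in it. Origin at the middle of its underside.
- parts_tray: loose: yellow plastic parts tray, 95 (x) x 70 (y) x 14 mm. Origin at the middle of its underside.
- screwdriver: loose: small watchmaker's screwdriver lying along its x axis, 118 mm long, 11 mm thick, yellow cap at the -x end. Origin on the bench, 68 mm from the capped end.
- loupe: loose: black eye loupe standing on its narrow end, 36 mm across at the top, 34 mm high. Origin at the middle of its underside.

How it is judged:
By the outcome, as a careful person would: the job done as asked, in the order asked, and still so for the second after the job is handed in, with the robot touching nothing.
It also fails if it takes over 48 s, if anything falls off the work surface, if the arm or the gripper's body presses on something with over 40 N, if the wrist force passes 120 N, or if a joint passes its speed limit or range.

### The arm

A 6-joint arm with a two-finger parallel gripper is mounted at the origin on the work surface. World frame = base frame: x ahead of the robot, y to its left, z up, the work surface at z = 0. Lengths are in m, angles in rad, forces in N, time in s.
With the tool pointing down it reaches from about 0.275 to 0.825 m from the base axis. Payload 4.9 kg.
Tool frame: the origin (TCP) lies midway between the tips of the shut fingers; the grasp point (between the pads) lies 19 mm behind it; z points along the fingers, y is the line along which they close (so a half turn about z gives the same grasp; the last joint's range is limited). The gripper opens to 85 mm and grips with 20 to 120 N. Pads are 22 mm wide; open, the fingers measure 114 mm over their backs; the gripper's body (76 mm by 85 mm) begins 54 mm behind the grasp point. The pads swing forward as they close: fully open they stand 13 mm farther back than shut.
Start: joints at [-1.348, 0.326, -0.193, 1.052, 0, 1.437], TCP at [0.192, -0.515, 0.231] pointing down, gripper open.
Joint ranges: [-2.65, 2.65], [-0.97, 1.79], [-1.3, 1.35], [-1.93, 2.1], [-1.47, 1.37], [-3.14, 3.14]. Speed limits (rad/s): [2.57, 2.57, 3.14, 3.14, 3.14, 3.14].

### API

Orientations are given as a rotation vector (axis times angle).
In Python, from rig import robot gives the robot as it stands.
- The arm moves only by the shell command python3 -m jog 'ROWS' [FORCE]. ROWS is JSON, a list of rows, each a list of 3 entries, a list of its own where there are three numbers: the shift along the tool's x, y, z in m, then the turn, a rotation vector about the tool's x, y, z in rad, then the finger opening in m, from 0 to 0.0854. In form: [[[tx, ty, tz], [wx, wy, wz], grip], ...]. A call has 1 to 8 rows; each row shifts and turns the commanded pose from where the row before left it, along the tool's axes as they then stand; what a row does not reach is not made up. A row lasts 1/8 s, in which the tool goes at most 62.5 mm and 10.7 degrees, less where a joint would pass 70% of its speed; a pose out of reach is approached as far as the arm can. A call is refused whole if a number of a shift passes 0.0625 or a number of a turn 0.188, either way. A call with a gripper value outside its range is refused whole. The fingers move at their own pace and stop on an object; FORCE is the grip in N (left out, the last holds). Time passes only in rows, so rows that do not move let the fingers close. It gives the time, the measured TCP pose, the force, the opening and the grip force at its end, in the units of the state.
- robot.observe(): the state, without advancing time (a new reading comes with each control period).
- robot.snapshot(name): name is "side" or "top" or "wrist"; returns the picture (480x640x3 uint8, red, green, blue); there is no depth.
- robot.camera_model(name): a dict with "mtx" (3x3 intrinsics, pixels), "R" (3x3) and "t" (3): a world point X has camera coordinates R X + t. Camera axes: x right, y down, z forward; pixel columns grow to the right and rows downward; lengths in m; the calibration is good to about 2 mm. A picture is of the moment at which its call begins: read the wrist's pose just before it. camera_model takes no time and is no camera call; for the wrist camera it gives the pose at the moment of the call.
- robot.job_done(): hands the job in; it is judged then, once.
The state is a dict: "t": time; "joint_positions": joint angles; "joint_velocities": joint speeds; "effort": joint torques, N m; "ee_pos": TCP position; "eef_rot": TCP orientation; "wrist_force": force on the tool from outside, world axes, zero at the start; "ft_torque": the same for the moment, N m; "width": finger opening in m; "grasp_force": force on a finger pad.
Only numpy, scipy, OpenCV 4.12 (cv2) and the standard library are available. Lean on these libraries where they do the work, as an engineer would, in place of code of your own. Each camera call takes 0.05 s, during which the arm holds its last target. There are 200 camera calls.

## Working session

There is one attempt and no reset: what is moved stays moved. The work goes in short steps, Python scripts to look and compute and a shell command to move; the robot and the scene stay as the last step left them, time stands still between calls to the robot, and variables do not carry over. Pictures are saved under pics/ and viewed, at most 10 in all, crops included, and the job is handed in when it is done.

```bash
mkdir -p pics; cat > h.py <<'E'
import numpy as np, cv2
from rig import robot
def ray(c,u,v,z):
    m=robot.camera_model(c) if isinstance(c,str) else c
    R=np.array(m["R"]);t=np.array(m["t"]).ravel();K=np.array(m["mtx"])
    o=-R.T@t; d=R.T@np.linalg.inv(K)@np.array([u,v,1.])
    return o+d*(z-o[2])/d[2]
def proj(c,X):
    m=robot.camera_model(c); p=np.array(m["mtx"])@(np.array(m["R"])@np.array(X)+np.array(m["t"]).ravel()); return p[:2]/p[2]
def save(c,n):
    im=robot.snapshot(c); cv2.imwrite(f"pics/{n}.png",im[:,:,::-1]); return im
E
python3 - <<'E'
from h import *
save("top","top0"); save("side","side0")
s=robot.observe(); print(s)
for c in("top","side"):
    m=robot.camera_model(c);print(c,-np.array(m["R"]).T@np.array(m["t"]).ravel())
E
```

```text
{'t': 0.1, 'joint_positions': array([-1.34817194e+00,  3.26875568e-01, -1.93476794e-01,  1.05196643e+00,
        6.63560002e-06,  1.43661702e+00]), 'joint_velocities': array([-0.00053959, -0.00317629,  0.00203282,  0.00179004, -0.00069168,
        0.00072791]), 'effort': array([ 1.08938548e-03, -4.44239545e+01,  2.63038355e+01,  7.90505146e-03,
       -1.60069017e-04,  4.18355185e-06]), 'ee_pos': array([ 0.1920158 , -0.51485617,  0.23057965]), 'eef_rot': array([-3.09023391e+00, -5.57227687e-01,  9.52635287e-05]), 'wrist_force': array([-0.36863834, -0.03271944, -0.4789815 ]), 'ft_torque': array([0.00777029, 0.04857892, 0.04718859]), 'grasp_force': 0.0, 'width': 0.08532770855464215}
top [0.41470514 0.0572886  1.66294207]
side [0.33717145 1.0767416  0.95391304]
```

View pics/top0.png

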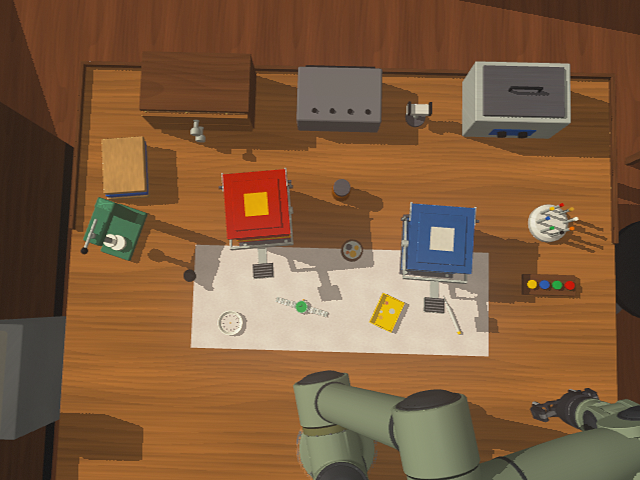

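View pics/side0.png

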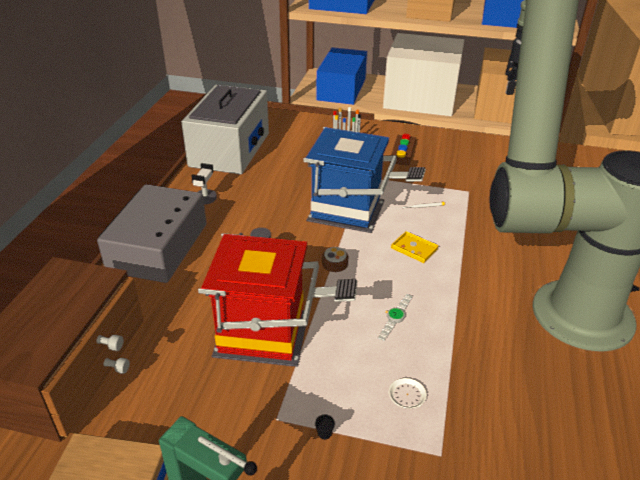

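The top view shows the red can at about (257,205) with its paddle at (263,270), and the blue can on the right with its paddle at (434,305). The watch is at (303,307), the holder at (351,250), the dish at (231,322) and the loupe at (190,275). The side view agrees: red paddle at (346,289).

```bash
python3 - <<'E'
from h import *
im=cv2.imread("pics/top0.png"); hsv=cv2.cvtColor(im,cv2.COLOR_BGR2HSV)
# yellow patch on red lid
m=cv2.inRange(hsv,(20,150,120),(35,255,255)); m[:, :225]=0; m[:,300:]=0; m[:180]=0;m[230:]=0
c=max(cv2.findContours(m,0,2)[0],key=cv2.contourArea); r=cv2.minAreaRect(c)
print("patch",r)
P=[ray("top",*p,.199) for p in cv2.boxPoints(r)]; print(np.round(P,4)); print("ctr",ray("top",*r[0],.199))
rm=cv2.inRange(hsv,(0,150,120),(8,255,255))|cv2.inRange(hsv,(172,150,120),(180,255,255))|m
rm[:, :215]=0; rm[:,300:]=0; rm[250:]=0
c=max(cv2.findContours(cv2.morphologyEx(rm,cv2.MORPH_OPEN,np.ones((3,3))),0,2)[0],key=cv2.contourArea); r=cv2.minAreaRect(c)
print("lid",r); print(np.round([ray("top",*p,.199) for p in cv2.boxPoints(r)],4))
# paddle dark
for cam,f,b,zz in(("top","top0",(250,258,278,284),.153),("side","side0",(325,275,362,305),.153)):
    g=cv2.imread(f"pics/{f}.png").max(2); x0,y0,x1,y1=b
    k=np.zeros_like(g);k[y0:y1,x0:x1]=(g[y0:y1,x0:x1]<75)*255
    k=cv2.morphologyEx(k,cv2.MORPH_CLOSE,np.ones((5,5)))
    c=max(cv2.findContours(k,0,2)[0],key=cv2.contourArea); r=cv2.minAreaRect(c)
    print(cam,r,ray(cam,*r[0],zz))
for n,u,v,z in(("holder",351,250,.03),("watch",303,307,.01),("dish",231,322,.01),("loupe",190,275,.034),("jar",342,188,.085)): print(n,ray("top",u,v,z).round(3))
a=cv2.imread("pics/top0.png")[150:340,180:380]; cv2.imwrite("pics/crop0.png",cv2.resize(a,None,fx=3,fy=3,interpolation=2))
E
```

```text
patch ((255.37057495117188, 203.81765747070312), (22.241985321044922, 22.39537811279297), 85.60128784179688)
[[0.6859 0.2646 0.199 ]
 [0.6921 0.2064 0.199 ]
 [0.6338 0.1998 0.199 ]
 [0.6276 0.2578 0.199 ]]
ctr [0.65979568 0.23214513 0.199     ]
lid ((255.92068481445312, 203.54830932617188), (65.02461242675781, 63.36370086669922), 85.2363510131836)
[[0.7368 0.3236 0.199 ]
 [0.7554 0.1587 0.199 ]
 [0.5851 0.1388 0.199 ]
 [0.5667 0.3021 0.199 ]]
top ((263.0163879394531, 270.1803283691406), (13.037147521972656, 19.19357681274414), 84.80557250976562) [0.48975673 0.21039162 0.153     ]
side ((345.0, 288.5), (19.0, 20.0), 90.0) [0.49226664 0.21482277 0.153     ]
holder [ 0.561 -0.029  0.03 ]
watch [0.394 0.105 0.01 ]
dish [0.344 0.312 0.01 ]
loupe [0.476 0.432 0.034]
jar [0.731 0.004 0.085]
```

View pics/crop0.png

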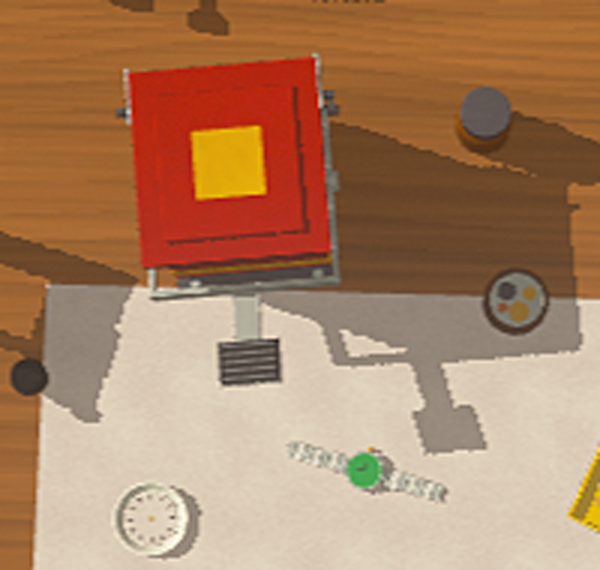

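The lid and patch put the red can's origin at about (0.660, 0.231) with yaw about +7°. That predicts the paddle at (0.490, 0.2105), and the measured paddle agrees. I'll go there with the fingers shut, keeping high.

```bash
python3 -m jog '[[[0.038,-0.041,-0.02],[0,0,0],0],[[0.038,-0.041,-0.02],[0,0,0],0],[[0.038,-0.041,-0.02],[0,0,0],0],[[0.038,-0.041,0],[0,0,0],0],[[0.038,-0.041,0],[0,0,0],0],[[0.038,-0.041,0],[0,0,0],0],[[0.038,-0.041,0],[0,0,0],0],[[0.038,-0.041,0],[0,0,0],0]]'
```

```text
t: 1.1
ee_pos: [0.3626, -0.1001, 0.2912]
eef_rot: [3.092, 0.557, 0.0]
wrist_force: [0.1, 0.5, 0.3]
width: -0.0001
grasp_force: 0.0
```

```bash
python3 -m jog '[[[0.038,-0.041,0],[0,0,0],0],[[0.038,-0.041,0],[0,0,0],0],[[0.038,-0.041,0],[0,0,0],0],[[0.038,-0.041,0],[0,0,0],0],[[0.038,-0.041,0],[0,0,0],0],[[0,0,0.02],[0,0,0.115],0],[[0,0,0.02],[0,0,0.115],0],[[0,0,0],[0,0,0],0]]'
python3 - <<'E'
from h import *
from scipy.spatial.transform import Rotation as Ro
s=robot.observe();R=Ro.from_rotvec(s["eef_rot"]).as_matrix();print(R.round(3))
print("tool delta to paddle", R.T@(np.array([.490,.2105,.153])-s["ee_pos"]), s["wrist_force"])
E
```

```text
t: 2.1
ee_pos: [0.4692, 0.1443, 0.2496]
eef_rot: [-3.124, -0.224, 0.007]
wrist_force: [-0.3, -0.9, 0.7]
width: -0.0003
grasp_force: 0.0
[[ 0.99   0.142 -0.005]
 [ 0.142 -0.99   0.009]
 [-0.004 -0.01  -1.   ]]
tool delta to paddle [ 0.03041863 -0.06161676  0.0971217 ] [-0.26768631 -0.9098856   0.7093463 ]
```

```bash
python3 -m jog '[[[0.015,-0.031,0.02],[0,0,0],0],[[0.015,-0.031,0.02],[0,0,0],0],[[0,0,0.02],[0,0,0],0],[[0,0,0.015],[0,0,0],0],[[0,0,0],[0,0,0],0]]'
python3 - <<'E'
from h import *
from scipy.spatial.transform import Rotation as Ro
s=robot.observe();R=Ro.from_rotvec(s["eef_rot"]).as_matrix();print(R.round(3))
print("tool delta to paddle", R.T@(np.array([.490,.2105,.153])-s["ee_pos"]), s["wrist_force"])
a=save("side","side1"); b=save("top","top1")
f=lambda i:cv2.resize(i,(400,400))
cv2.imwrite("pics/c1.png",np.hstack([f(a[200:360,250:410]),f(b[190:310,200:320])])[:,:,::-1])
E
```

```text
t: 2.72
ee_pos: [0.4952, 0.1805, 0.1768]
eef_rot: [-3.092, -0.294, 0.009]
wrist_force: [-0.0, -0.6, -0.2]
width: -0.0002
grasp_force: 0.0
[[ 0.982  0.188 -0.009]
 [ 0.189 -0.981  0.035]
 [-0.002 -0.036 -0.999]]
tool delta to paddle [ 0.00061    -0.02953419  0.02481885] [-0.01105181 -0.56583773 -0.21576625]
```

View pics/c1.png

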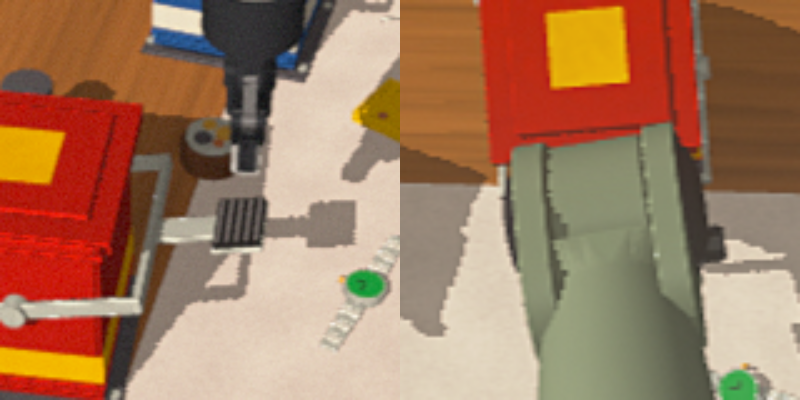

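The side crop shows the shut fingertips about 3 cm to the right (−y) of the paddle. The arm hasn't reached the commanded pose, and the wrist hides the paddle from above. I'll settle and correct.

```bash
python3 -m jog '[[[0,-0.015,0],[0,0,0],0],[[0,0,0],[0,0,0],0],[[0,0,0],[0,0,0],0]]'
python3 - <<'E'
from h import *
from scipy.spatial.transform import Rotation as Ro
s=robot.observe();R=Ro.from_rotvec(s["eef_rot"]).as_matrix();print(R.round(3),s["joint_positions"].round(3))
print("tool delta to paddle", R.T@(np.array([.490,.2105,.153])-s["ee_pos"]), s["wrist_force"])
for z in(.3,.35,.4,.45): print(z,ray("top",258,227,z).round(3),ray("top",233,233,z).round(3))
E
```

```text
t: 3.2
ee_pos: [0.4947, 0.1882, 0.1782]
eef_rot: [-3.085, -0.311, 0.006]
wrist_force: [-0.4, -0.7, 0.6]
width: 0.0
grasp_force: 0.0
[[ 0.98   0.199 -0.008]
 [ 0.2   -0.979  0.041]
 [ 0.    -0.041 -0.999]] [ 0.2    0.328 -0.335  0.908  0.041  3.141]
tool delta to paddle [-0.00019957 -0.02170538  0.02613421] [-0.36095026 -0.67651992  0.60553709]
0.3 [0.586 0.212 0.3  ] [0.57  0.271 0.3  ]
0.35 [0.58  0.206 0.35 ] [0.564 0.264 0.35 ]
0.4 [0.574 0.2   0.4  ] [0.559 0.256 0.4  ]
0.45 [0.568 0.195 0.45 ] [0.553 0.248 0.45 ]
```

Joint 6 is at its range limit. I'll turn the tool back by about 0.3 rad and level it.

```bash
python3 -m jog '[[[0,0,0],[-0.04,0,-0.1],0],[[0,0,0],[0,0,-0.1],0],[[0,0,0],[0,0,-0.1],0],[[0,0,0],[0,0,0],0]]'
python3 - <<'E'
from h import *
from scipy.spatial.transform import Rotation as Ro
s=robot.observe();R=Ro.from_rotvec(s["eef_rot"]).as_matrix();print(R.round(3),s["joint_positions"].round(3))
print("tool delta to paddle", R.T@(np.array([.490,.2105,.153])-s["ee_pos"]), s["wrist_force"])
E
```

```text
t: 3.7
ee_pos: [0.4946, 0.1881, 0.1779]
eef_rot: [-3.043, -0.776, -0.003]
wrist_force: [0.6, -0.2, 0.1]
width: -0.0003
grasp_force: 0.0
[[ 0.878  0.479  0.001]
 [ 0.479 -0.878  0.002]
 [ 0.002 -0.001 -1.   ]] [ 2.230e-01  3.290e-01 -3.330e-01  9.070e-01  2.000e-03  2.865e+00]
tool delta to paddle [ 0.00663731 -0.02184774  0.02497554] [ 0.58079948 -0.15436716  0.13399242]
```

```bash
python3 -m jog '[[[0.007,-0.023,0],[0,0,0],0],[[0,0,0.01],[0,0,0],0],[[0,0,0.006],[0,0,0],0],[[0,0,0],[0,0,0],0]]'
python3 - <<'E'
from h import *
s=robot.observe();print(s["ee_pos"],s["wrist_force"])
a=save("side","side2");b=robot.snapshot("wrist");f=lambda i:cv2.resize(i,(400,400))
cv2.imwrite("pics/c2.png",np.hstack([f(a[200:360,250:410]),cv2.resize(b,(400,400))])[:,:,::-1])
E
```

```text
t: 4.2
ee_pos: [0.4892, 0.211, 0.161]
eef_rot: [-3.043, -0.777, 0.0]
wrist_force: [-0.6, -0.3, 0.2]
width: 0.0004
grasp_force: 0.0
[0.48916213 0.21095348 0.16099483] [-0.59952526 -0.26309478  0.19634836]
```

View pics/c2.png

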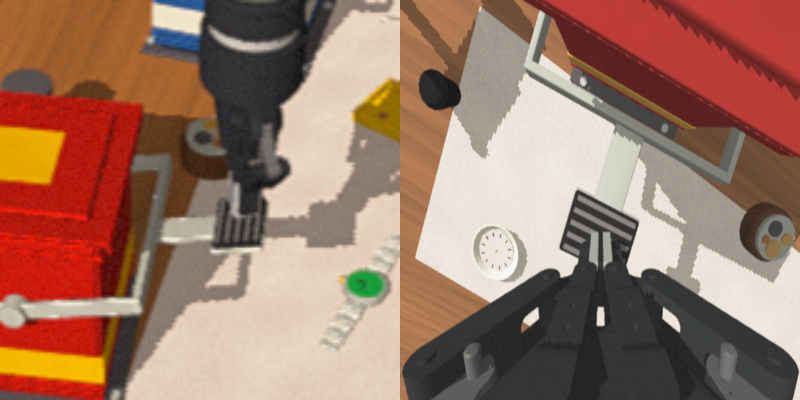

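The fingertips sit just above the paddle's middle, well inside its edges. Pressing down.

```bash
python3 -m jog '[[[0,0,0.004],[0,0,0],0],[[0,0,0.006],[0,0,0],0],[[0,0,0.009],[0,0,0],0],[[0,0,0.01],[0,0,0],0],[[0,0,0.01],[0,0,0],0],[[0,0,0.01],[0,0,0],0],[[0,0,0.01],[0,0,0],0],[[0,0,0.006],[0,0,0],0]]'
```

```text
t: 5.3
ee_pos: [0.4895, 0.2118, 0.0966]
eef_rot: [-3.042, -0.778, -0.002]
wrist_force: [-1.7, -0.6, 5.2]
width: -0.0002
grasp_force: 2.4
```

```bash
python3 -m jog '[[[0,0,0.003],[0,0,0],0],[[0,0,0.002],[0,0,0],0],[[0,0,0.001],[0,0,0],0]]'
```

```text
t: 5.68
ee_pos: [0.4902, 0.2119, 0.0911]
eef_rot: [-3.042, -0.778, -0.004]
wrist_force: [-0.7, -0.1, 4.2]
width: 0.0004
grasp_force: 2.2
```

```bash
python3 -m jog '[[[0,0,0.0015],[0,0,0],0],[[0,0,0],[0,0,0],0]]'
```

```text
t: 5.92
ee_pos: [0.4904, 0.2119, 0.0901]
eef_rot: [-3.042, -0.778, -0.005]
wrist_force: [-1.2, -1.3, 8.5]
width: -0.0002
grasp_force: 4.4
```

```bash
python3 -m jog '[[[0,0,0.001],[0,0,0],0],[[0,0,0],[0,0,0],0]]'
```

```text
t: 6.18
ee_pos: [0.4905, 0.2119, 0.0895]
eef_rot: [-3.042, -0.778, -0.005]
wrist_force: [-3.6, -0.8, 11.3]
width: -0.0005
grasp_force: 5.8
```

```bash
python3 -m jog '[[[0,0,0.001],[0,0,0],0],[[0,0,0],[0,0,0],0]]'
```

```text
t: 6.42
ee_pos: [0.4906, 0.2119, 0.0889]
eef_rot: [-3.042, -0.778, -0.006]
wrist_force: [-3.2, -1.4, 14.0]
width: 0.0004
grasp_force: 7.4
```

The force has risen to 14 N at 89 mm, so the lever is on its stop. I'll check with a picture while holding.

```bash
python3 -m jog '[[[0,0,0],[0,0,0],0],[[0,0,0],[0,0,0],0],[[0,0,0],[0,0,0],0],[[0,0,0],[0,0,0],0],[[0,0,0],[0,0,0],0],[[0,0,0],[0,0,0],0],[[0,0,0],[0,0,0],0],[[0,0,0],[0,0,0],0]]'
python3 -c "
from h import *
a=save('side','side3');cv2.imwrite('pics/c3.png',cv2.resize(a[120:380,180:440],(500,500))[:,:,::-1])"
```

```text
t: 7.42
ee_pos: [0.4906, 0.2119, 0.089]
eef_rot: [-3.043, -0.778, -0.006]
wrist_force: [-2.8, -1.8, 14.6]
width: -0.0001
grasp_force: 7.4
```

View pics/c3.png

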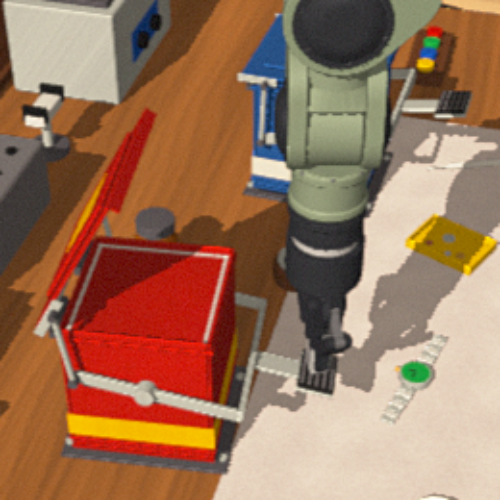

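The lid stands fully open at about 60°, with the fingertips on the paddle at crop (318,370) and well clear of the lid. I'll hold for two and a half seconds more.

```bash
for i in 1 2; do :; done; python3 -m jog '[[[0,0,0],[0,0,0],0],[[0,0,0],[0,0,0],0],[[0,0,0],[0,0,0],0],[[0,0,0],[0,0,0],0],[[0,0,0],[0,0,0],0],[[0,0,0],[0,0,0],0],[[0,0,0],[0,0,0],0],[[0,0,0],[0,0,0],0]]'
```

```text
t: 8.48
ee_pos: [0.4906, 0.2119, 0.0889]
eef_rot: [-3.042, -0.778, -0.006]
wrist_force: [-3.6, -1.5, 14.2]
width: 0.0
grasp_force: 7.4
```

```bash
python3 -m jog '[[[0,0,0],[0,0,0],0],[[0,0,0],[0,0,0],0],[[0,0,0],[0,0,0],0],[[0,0,0],[0,0,0],0],[[0,0,0],[0,0,0],0],[[0,0,0],[0,0,0],0],[[0,0,0],[0,0,0],0],[[0,0,0],[0,0,0],0]]'
```

```text
t: 9.48
ee_pos: [0.4906, 0.2119, 0.0889]
eef_rot: [-3.042, -0.778, -0.006]
wrist_force: [-3.7, -2.0, 14.1]
width: 0.0002
grasp_force: 7.4
```

```bash
python3 -m jog '[[[0,0,0],[0,0,0],0],[[0,0,0],[0,0,0],0],[[0,0,0],[0,0,0],0],[[0,0,0],[0,0,0],0],[[0,0,-0.003],[0,0,0],0],[[0,0,-0.002],[0,0,0],0],[[0,0,-0.002],[0,0,0],0],[[0,0,-0.002],[0,0,0],0]]'
```

```text
t: 10.48
ee_pos: [0.4895, 0.2118, 0.0964]
eef_rot: [-3.042, -0.778, -0.002]
wrist_force: [-1.6, -0.3, 4.1]
width: 0.0001
grasp_force: 2.2
```

```bash
python3 -m jog '[[[0,0,-0.002],[0,0,0],0],[[0,0,-0.0025],[0,0,0],0],[[0,0,-0.0025],[0,0,0],0],[[0,0,-0.0025],[0,0,0],0],[[0,0,-0.0025],[0,0,0],0],[[0,0,-0.0025],[0,0,0],0],[[0,0,-0.0025],[0,0,0],0],[[0,0,-0.0025],[0,0,0],0]]'
```

```text
t: 11.48
ee_pos: [0.4897, 0.2118, 0.1161]
eef_rot: [-3.042, -0.778, -0.003]
wrist_force: [-3.6, 0.4, 4.2]
width: 0.0001
grasp_force: 2.4
```

```bash
python3 -m jog '[[[0,0,-0.0025],[0,0,0],0],[[0,0,-0.0025],[0,0,0],0],[[0,0,-0.0025],[0,0,0],0],[[0,0,-0.0025],[0,0,0],0],[[0,0,-0.0025],[0,0,0],0],[[0,0,-0.0025],[0,0,0],0],[[0,0,-0.002],[0,0,0],0],[[0,0,-0.002],[0,0,0],0]]'
```

```text
t: 12.48
ee_pos: [0.4909, 0.2119, 0.1354]
eef_rot: [-3.042, -0.778, -0.006]
wrist_force: [2.4, 0.9, 4.4]
width: 0.0002
grasp_force: 2.1
```

```bash
python3 -m jog '[[[0,0,-0.002],[0,0,0],0],[[0,0,-0.0015],[0,0,0],0],[[0,0,-0.0015],[0,0,0],0],[[0,0,-0.001],[0,0,0],0],[[0,0,-0.001],[0,0,0],0],[[0,0,-0.001],[0,0,0],0],[[0,0,-0.001],[0,0,0],0],[[0,0,-0.001],[0,0,0],0]]'
```

```text
t: 13.48
ee_pos: [0.4898, 0.2116, 0.1449]
eef_rot: [-3.042, -0.778, -0.003]
wrist_force: [3.8, 0.9, 3.7]
width: 0.0004
grasp_force: 2.0
```

```bash
python3 -m jog '[[[0,0,-0.001],[0,0,0],0],[[0,0,-0.001],[0,0,0],0],[[0,0,-0.001],[0,0,0],0],[[0,0,-0.001],[0,0,0],0],[[0,0,-0.001],[0,0,0],0],[[0,0,-0.001],[0,0,0],0],[[0,0,-0.001],[0,0,0],0],[[0,0,-0.001],[0,0,0],0]]'
```

```text
t: 14.48
ee_pos: [0.4897, 0.2117, 0.1529]
eef_rot: [-3.042, -0.778, -0.003]
wrist_force: [3.2, 1.1, 1.9]
width: -0.0002
grasp_force: 1.9
```

```bash
python3 -m jog '[[[0,0,-0.001],[0,0,0],0],[[0,0,-0.001],[0,0,0],0],[[0,0,-0.001],[0,0,0],0],[[0,0,-0.001],[0,0,0],0],[[0,0,-0.001],[0,0,0],0],[[0,0,-0.001],[0,0,0],0],[[0,0,-0.001],[0,0,0],0],[[0,0,-0.001],[0,0,0],0]]'
```

```text
t: 15.48
ee_pos: [0.4896, 0.2116, 0.1609]
eef_rot: [-3.042, -0.778, -0.002]
wrist_force: [0.1, 0.5, 0.2]
width: -0.0001
grasp_force: 0.0
```

Contact has ended with the lid down. Now I'll rise clear, back away a little, and check.

```bash
python3 -m jog '[[[0,0,-0.01],[0,0,0],0],[[0,0,-0.02],[0,0,0],0],[[-0.03,0,-0.025],[0,0,0],0],[[-0.03,0,-0.025],[0,0,0],0],[[-0.02,0,-0.02],[0,0,0],0],[[0,0,0],[0,0,0],0],[[0,0,0],[0,0,0],0],[[0,0,0],[0,0,0],0]]'
python3 -c "
from h import *
a=save('side','side4');cv2.imwrite('pics/c4.png',a[:,:,::-1])
b=cv2.imread('pics/side0.png')[:,:,::-1];d=(cv2.absdiff(a,b).max(2)>60);ys,xs=np.where(d[200:,180:460]);print(len(xs),robot.observe()['wrist_force'])"
```

```text
t: 16.48
ee_pos: [0.4196, 0.1732, 0.2599]
eef_rot: [-3.042, -0.778, -0.001]
wrist_force: [0.2, 1.1, -1.1]
width: -0.0004
grasp_force: 0.0
1545 [ 1.23081586  0.59294198 -0.0654374 ]
```

View pics/c4.png

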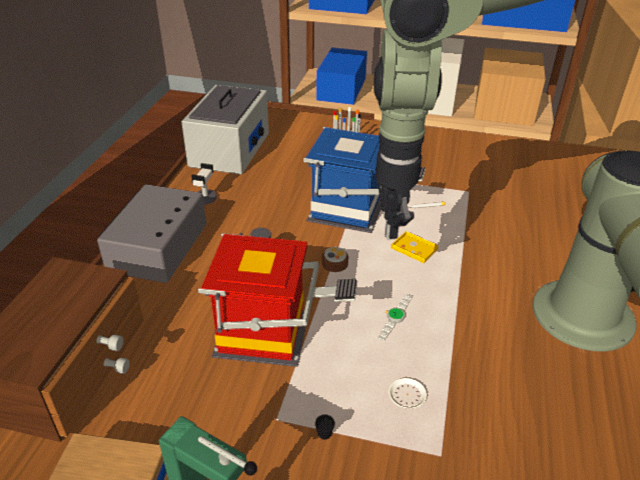

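The red lid is shut, with its paddle back at (346,289). The blue can is shut, everything else is where it was, and the gripper touches nothing.

```bash
python3 -c "
from rig import robot
print(robot.job_done())"
```

```text
the job is handed in; nothing more can be done
None
```

I pressed the red can's lever to its stop, held the lid fully open for about 4 s, then let it up slowly over about 4.5 s until the lid was shut; the blue can and everything else stayed where they were, and the job was handed in at about 16.5 s.

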